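# Clamp the wooden house blank in the drill vise

## Robot

A 7-joint arm with a two-finger parallel gripper is mounted at the origin on the work surface. World frame = base frame: x ahead of the robot, y to its left, z up, the work surface at z = 0. Lengths are in m, angles in rad, forces in N, time in s.
With the tool pointing down it reaches from about 0.425 to 0.875 m from the base axis. Payload 4.7 kg.
Tool frame: the origin (TCP) lies on the centre line of the jaws, within the pads' length; the fingertips stand 11 mm ahead of it and the grasp point (between the pads) lies 8 mm behind it; z points along the fingers, y is the line along which they close (so a half turn about z gives the same grasp; the last joint's range is limited). The gripper opens to 87 mm and grips with 3 to 60 N. Pads are 19 mm wide; open, the fingers measure 117 mm over their backs; the gripper's body (75 mm by 190 mm) begins 51 mm behind the grasp point.
Start: joints at [-1.1, 0.321, -0.07, 1.45, 0.023, 1.371, -0.057], TCP at [0.287, 0.583, 0.234] pointing down, gripper open.
Joint ranges: [-2.86, 2.86], [-0.3, 2.09], [-1.38, 1.24], [0.06, 2.45], [-1.56, 4.7], [0.09, 2.05], [-2.69, 2.69]. Speed limits (rad/s): [2.57, 2.57, 3.14, 3.14, 3.14, 3.14, 3.14].

## Interface

Orientations are given as a rotation vector (axis times angle).
In Python, from workcell import telemetry, read_camera, camera_model, workorder gives the robot as it stands.
- The arm moves only by the tool carry_out, never from a script. Its argument "deltas" is a list of rows, each a list of 5 numbers: the finger opening in m, from 0 to 0.087, then the shift along the world's x, y, z in m, then the turn about the world's z in degrees. In form: [[fingers, dx, dy, dz, roll], ...]. A call has 1 to 12 rows; each row shifts and turns the commanded pose from where the row before left it; what a row does not reach is not made up. A row lasts 1/8 s, in which the tool goes at most 62.5 mm and 10.7 degrees, less where a joint would pass 70% of its speed; a pose out of reach is approached as far as the arm can. A call with a gripper value outside its range is refused whole. The fingers move at their own pace and stop on an object; "newtons" is the grip in N (left out, the last holds). Time passes only in rows, so rows that do not move let the fingers close. It gives the time, the measured TCP pose, the force, the opening and the grip force at its end, in the units of the state.
- telemetry.sense(): the state, without advancing time (a new reading comes with each control period).
- read_camera(name): name is "scene" or "side" or "wrist"; returns the picture (420x560x3 uint8, blue, green, red); there is no depth.
- camera_model(name): a dict with "fov_y" (degrees; the focal length in pixels is half the picture's height over the tangent of half this angle, whatever the lens; pixels are square), "cx", "cy" (the principal point, pixels), "world_from_camera" (4x4, takes a point from camera to world coordinates). Camera axes: x right, y up, looking along -z (the intrinsics and any distortion apply to the point x, -y, -z); pixel columns grow to the right and rows downward; lengths in m; the calibration is good to about 2 mm. A picture is of the moment at which its call begins: read the wrist's pose just before it. camera_model takes no time and is no camera call; for the wrist camera it gives the pose at the moment of the call.
- workorder.close_job(): hands the job in; it is judged then, once.
The state is a dict: "time": time; "qpos": joint angles; "qvel": joint speeds; "effort": joint torques, N m; "eef_pos": TCP position; "orientation": TCP orientation; "ft_force": force on the tool from outside, world axes, zero at the start; "moment": the same for the moment, N m; "finger_gap": opening from 0.0 (shut) to 1.0 (fully open); "grasp_force": force on a finger pad.
Only numpy, scipy, OpenCV 4.12 (cv2) and the standard library are available. Lean on these libraries where they do the work, as an engineer would, in place of code of your own. Each camera call takes 0.05 s, during which the arm holds its last target. There are 200 camera calls.

## Task

The little wooden house has to be drilled for its hanger: stand it upright on the bed of the vise, roof up and about midway along the jaws, with its two flat gable faces towards the jaws, and let go of it. Then crank the vise shut until the jaws pinch it firmly, roughly half a turn after the jaw has come up against it and not much more, as soft pine dents. Leave the other wooden blanks and the glue bottle where they are.

Things in the scene. Friction and masses are not known exactly. Their poses are not given: they have to be found in the camera images.
- vise: Grey drill vise bolted to a plywood board (200 x 212 x 24 mm), all fixed to the table. Origin on the table top, midway along the jaws, below the middle of the jaw opening at screw value 0. Its y axis runs along the screw, from the crank end to the fixed jaw, x along the jaws, z up. Fixed jaw's face: plane y = +27 mm. Moving jaw's face: plane y = -27 mm + screw value (till it grips)
- bed_mid (a point): Point on the flat steel bed of the vise, at x = 0, y = 0, z = 64 mm of the vise's frame, axes as the vise's. The bed is 104 mm wide in x; the house stands on it between the jaws. Both jaws are 104 mm wide in x and stand up to z = 102 mm (38 mm above the bed)
- fixed_jaw: Steel face plate of the fixed jaw, 100 mm (x) x 6 mm (y) x 34 mm high, origin at the centre of its underside (y = +30 mm of the vise), axes as the vise's; the house ends up against its -y face
- jaw: Moving jaw: grey block, 104 mm (x) x 48 mm (y) x 38 mm high, with a steel face plate. Origin at the bed's height, at the foot of its +y face, midway along it; axes as the vise's; the house is pinched between this face and the fixed jaw's. The faces are 42 to 48.5 mm apart at the start
- crank (a joint): Turn of the crank in rad, starts at 6 to 12.5; grows clockwise as seen facing the crank end (looking along the vise's +y), which closes the jaw, 6 mm a turn. At value v the handle stands at x = 45 mm * sin(v), z = 85 mm + 45 mm * cos(v) in the vise's frame. Takes 6 N at the handle, stays where it is left. Once the jaw has met the house each rad adds about 19 N of squeeze
- handle_mid (a point): Middle of the crank's handle: black barrel, 21 mm across, 48 mm long, spinning freely on its pin, axis parallel to the vise's y, at y = -189.5 mm + screw value of the vise (the crank travels with the screw). Its -y end is free; the crank arm is 30 mm off on its +y side. Its centre circles 45 mm about the screw axis, 40 to 130 mm above the table, with nothing below it
- crank_axis (a point): Point on the screw axis level with the middle of the handle, at x = 0, z = 85 mm of the vise's frame; the handle circles about it. The end bracket that carries the screw spans y = -118 to -94 mm of the vise and reaches up to z = 104 mm
- house: Ornament blank sawn from light pine, about 50 g: a house 50 mm wide (its x), 32 mm thick (its y), with vertical side walls 48 mm high and a gable roof whose ridge stands 73 mm high; a dark door and windows burnt into both flat gable faces (+y and -y). Stands upright on the table; origin at the centre of its underside, z up. Taken best by the side walls, across x
- tree: Fir-tree shaped pine blank, 64 mm wide (x), 32 mm thick (y), 86 mm high, standing; origin at the centre of its underside. To be left alone; house and tree may stand in either order
- star: Five-pointed pine star lying flat, 80 mm across, 18 mm thick; origin at the centre of its underside. To be left alone
- glue: Small white glue bottle with a pointed nozzle, 30 mm across, 90 mm high, standing; origin at the centre of its underside. To be left alone
- screw (a joint): Travel of the screw in m, with the crank and the jaw on it, 0.955 mm per rad of crank; grows as the vise closes; 5.7 to 11.9 mm at the start. The opening between the jaw faces is 54 mm minus this value until the jaw meets the house standing against the fixed jaw, at 22 mm; from then on the jaw stays and the screw goes on, against springs in the jaw's thrust cap (20 N/mm)
Not all that is in view belongs to the job. Leave any orange or red look-alike of the house alone.

How it is judged:
On the way, in this order (a step that is already met when the one before it is completed fails the run):
1. the house stands on the bed between the open jaws, let go (x of house in the frame of vise between -0.02 and 0.02 m and y of house in the frame of vise between -0.02 and 0.02 m and z of house in the frame of vise between 0.061 and 0.067 m and angle between house's own z axis and vertical below 0.08 rad and contact force between the fingers and house below 0.1 N), for 0.2 s.
2. the jaws, closed by the crank, pinch the house with more than 20 N (contact force between each of jaw, fixed_jaw and house above 20 N), for 0.3 s.
At the end, for the whole second after the job is handed in: House upright on the bed (within 3 mm, tilt under 3 degrees), within 20 mm of midway along the jaws, gable faces square to them within 3.5 degrees, pinched by both jaws with over 20 N, at rest; tree, star and glue within 30 mm of their start (all of step 2 and x of house in the frame of vise between -0.02 and 0.02 m and z of house in the frame of vise between 0.061 and 0.067 m and angle between house's own z axis and vertical below 0.05 rad and angle between the y axis of house and the y axis of vise, either way round below 0.06 rad and linear speed of house below 0.01 m/s and velocity of joint crank between -0.1 and 0.1 rad/s and distance of each of tree, star, glue from where it was at the start of the episode below 0.03 m); the robot touches nothing.
It fails at once if the house is squeezed by the vise with more than 150 N, which dents it (contact force between jaw and house above 150 N).
It fails at once if the tree, the star or the glue bottle is shifted by more than 30 mm (distance of any of tree, star, glue from where it was at the start of the episode above 0.03 m).
It also fails if it takes over 70 s, if anything falls off the work surface, if the arm or the gripper's body presses on something with over 40 N, if the wrist force passes 120 N, or if a joint passes its speed limit or range.

## Working session

There is one attempt and no reset: what is moved stays moved. The work goes in short steps, Python scripts to look and compute and a tool call to move; the robot and the scene stay as the last step left them, time stands still between calls to the robot, and variables do not carry over. Pictures are saved under pics/ and viewed, at most 10 in all, crops included, and the job is handed in when it is done.

Besides the shell and the picture viewer there is one more tool, called after "Call:" by a JSON object that holds its "fn" and its "kwargs". carry_out: Moves the arm, as the interface text tells. Its arguments: {"type":"object","properties":{"deltas":{"type":"array"},"newtons":{"type":"number"}},"required":["deltas"]}

```bash
mkdir -p pics; ls
python3 - <<'E'
from workcell import telemetry, read_camera, camera_model
import cv2, numpy as np
ims=[]
for n in ("scene","side"):
    im=read_camera(n); cv2.imwrite(f"pics/{n}0.png",im); m=camera_model(n)
    print(n,{k:(np.round(v,3).tolist() if k=="world_from_camera" else v) for k,v in m.items()})
print(telemetry.sense())
E
```

```text
pics
scene {'fov_y': 46.356558902103735, 'cx': 279.2816318020835, 'cy': 217.03099018903413, 'world_from_camera': [[-0.153, -0.774, 0.615, 1.251], [0.988, -0.126, 0.088, 0.142], [0.009, 0.621, 0.784, 1.0], [0.0, 0.0, 0.0, 1.0]]}
side {'fov_y': 57.78179761161169, 'cx': 280.77779844309424, 'cy': 205.779042163404, 'world_from_camera': [[0.802, 0.437, -0.408, 0.125], [-0.598, 0.581, -0.553, -0.483], [-0.005, 0.687, 0.727, 0.804], [0.0, 0.0, 0.0, 1.0]]}
{'time': 0.1, 'qpos': array([-1.09990305,  0.32174154, -0.07008559,  1.45153406,  0.02258515,
        1.37081276, -0.05692187]), 'qvel': array([ 0.00176204, -0.00292531,  0.00015736, -0.00358797,  0.00058203,
        0.00215242,  0.00026867]), 'effort': array([ 4.36910182e-05, -4.92570841e+01, -4.05712584e-01, -3.13395989e+01,
       -6.41956413e-02,  3.96241061e-02,  5.95615393e-05]), 'eef_pos': array([0.28652579, 0.58291308, 0.23258515]), 'orientation': array([-7.11231397e-01, -3.05970565e+00,  2.63965329e-03]), 'ft_force': array([-0.28895446, -0.4063825 ,  0.13956131]), 'moment': array([0.00605797, 0.0485244 , 0.0490291 ]), 'grasp_force': 0.0, 'finger_gap': 1.0016384013905426}
```

View pics/scene0.png

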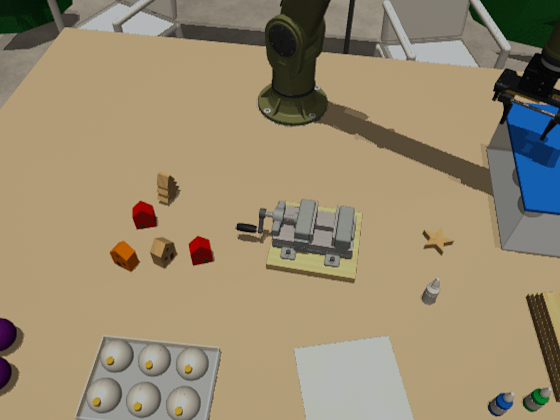

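View pics/side0.png

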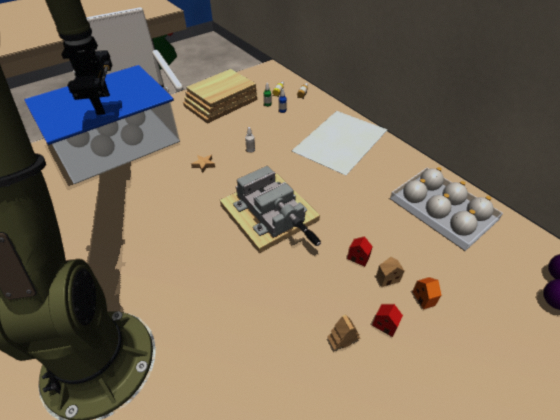

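The scene view shows the house at (163,251), the tree at (166,188), red/orange decoys around them, the vise at (315,235) with its crank at (246,228), the star at (437,240) and the glue at (431,290). The side view shows the house at (390,271), the tree at (344,333) and the crank handle at (313,237).

```bash
cat > h.py <<'E'
from workcell import telemetry, read_camera, camera_model
import cv2, numpy as np
def ray(m,u,v):
    f=210/np.tan(np.radians(m["fov_y"]/2)); T=np.array(m["world_from_camera"])
    d=T[:3,:3]@np.array([(u-m["cx"])/f,-(v-m["cy"])/f,-1]); return T[:3,3],d/np.linalg.norm(d)
def on_z(m,u,v,z):
    o,d=ray(m,u,v); return o+d*(z-o[2])/d[2]
def tri(m1,p1,m2,p2):
    o1,d1=ray(m1,*p1);o2,d2=ray(m2,*p2)
    s=np.linalg.lstsq(np.c_[d1,-d2],o2-o1,rcond=None)[0]
    a=o1+s[0]*d1;b=o2+s[1]*d2; return (a+b)/2,np.linalg.norm(a-b)
def proj(m,p):
    f=210/np.tan(np.radians(m["fov_y"]/2)); T=np.linalg.inv(np.array(m["world_from_camera"]))
    c=T[:3,:3]@np.asarray(p)+T[:3,3]; return m["cx"]+f*c[0]/-c[2], m["cy"]-f*c[1]/-c[2]
E
python3 - <<'E'
from h import *
a,b=camera_model("scene"),camera_model("side")
for n,p,q in (("house",(163,251),(390,271)),("tree",(166,188),(344,333)),("handle",(246,228),(313,237)),("star",(437,240),(203,162)),("glue",(431,290),(250,141))):
    print(n,*tri(a,p,b,q))
w=camera_model("wrist");print(w)
s,t=cv2.imread("pics/scene0.png"),cv2.imread("pics/side0.png")
A=cv2.resize(s[165:290,100:380],(800,357),interpolation=2)
B=cv2.resize(t[160:355,210:450],(293,238),interpolation=2)
cv2.imwrite("pics/crop0.png",A); 
for n,im in (("scene",s),("side",t)):
    hsv=cv2.cvtColor(im,cv2.COLOR_BGR2HSV)
    for p in ([(275,262),(350,268),(150,300)] if n=="scene" else [(260,232),(300,220),(300,300)]): print(n,p,hsv[p[1],p[0]])
E
```

```text
house [ 0.63901077 -0.22513566  0.03153062] 0.001068253363100464
tree [ 0.44400082 -0.27513076  0.03255741] 0.0028141450302300148
handle [ 0.55058562 -0.04148182  0.04517141] 0.002412933510707947
star [0.48579641 0.42841537 0.01054537] 0.0017679459828503791
glue [0.65005923 0.40047895 0.03705026] 0.0035282317866352866
{'fov_y': 68.67448358806891, 'cx': 282.21859108230814, 'cy': 207.92586175696374, 'world_from_camera': array([[ 0.44029581, -0.86679216, -0.23411738,  0.22341346],
       [ 0.89785161,  0.42464375,  0.11636227,  0.61456586],
       [-0.00144542, -0.26143649,  0.9652196 ,  0.38337189],
       [ 0.        ,  0.        ,  0.        ,  1.        ]])}
scene (275, 262) [ 28  85 180]
scene (350, 268) [ 28  85 180]
scene (150, 300) [ 19  83 178]
side (260, 232) [ 75   7 141]
side (300, 220) [ 0  0 40]
side (300, 300) [ 17  82 190]
```

View pics/crop0.png

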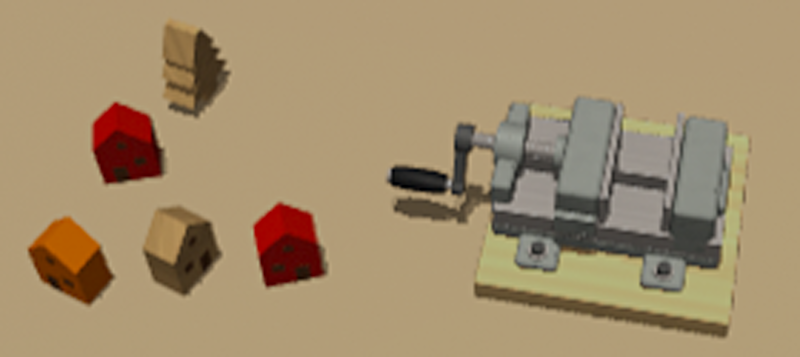

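The crop shows the house's door face turned to the lower right, with red neighbours on each side and orange on the left. The vise's +y axis points along the image's right.

Call:
{"fn": "carry_out", "kwargs": {"deltas": [[0.087, 0, 0, 0.03, 0], [0.087, 0.026, -0.048, 0.007, 0], [0.087, 0.026, -0.048, 0.007, 0], [0.087, 0.026, -0.048, 0.007, 0], [0.087, 0.026, -0.048, 0.007, 0], [0.087, 0.026, -0.048, 0.007, 0], [0.087, 0.026, -0.048, 0.007, 0], [0.087, 0.026, -0.048, 0.007, 0], [0.087, 0.026, -0.048, 0.007, 0], [0.087, 0.026, -0.048, 0.007, 0], [0.087, 0.026, -0.048, 0, 0], [0.087, 0, 0, 0, 0]]}}

```text
time: 1.6
eef_pos: [0.5482, 0.0974, 0.3263]
orientation: [0.726, 3.056, -0.004]
ft_force: [-0.5, 0.2, 0.2]
finger_gap: 1.0
grasp_force: 0.0
```

Run:
```python
from h import *
import pickle
m=camera_model("wrist"); im=read_camera("wrist"); cv2.imwrite("pics/w1.png",im); pickle.dump(m,open("w1.pkl","wb"))
s=telemetry.sense(); print(s["eef_pos"],s["time"])
```

```text
[0.54713671 0.10093277 0.32610937] 1.65
```

View pics/w1.png

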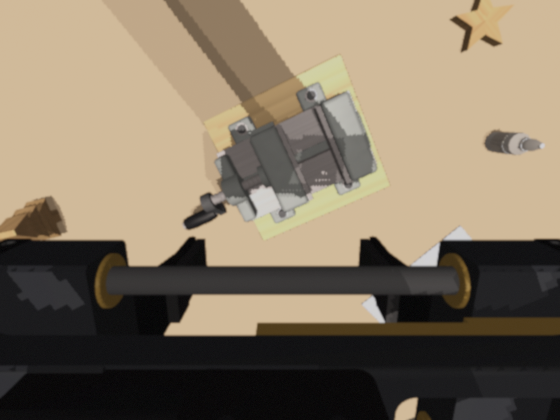

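Call:
{"fn": "carry_out", "kwargs": {"deltas": [[0.087, 0.01, -0.05, 0, 0], [0.087, 0.01, -0.05, 0, 0], [0.087, 0.01, -0.05, 0, 0], [0.087, 0.01, -0.05, 0, 0], [0.087, 0.01, -0.05, 0, 0], [0.087, 0.01, -0.05, 0, 0], [0.087, 0, 0, 0, 0], [0.087, 0, 0, 0, 0]]}}

```text
time: 2.65
eef_pos: [0.6071, -0.1944, 0.3259]
orientation: [-0.708, -3.06, -0.003]
ft_force: [-1.1, 0.7, -0.3]
finger_gap: 0.999
grasp_force: 0.0
```

Run:
```python
from h import *
import pickle
m=camera_model("wrist"); im=read_camera("wrist"); cv2.imwrite("pics/w2.png",im); pickle.dump(m,open("w2.pkl","wb"))
s=telemetry.sense(); print(s["eef_pos"],s["orientation"],s["qpos"],s["time"])
```

```text
[ 0.60726301 -0.19377413  0.32614844] [-7.05741878e-01 -3.06048405e+00 -2.75318193e-03] [-0.16411851  0.29202783  0.56039597  1.35159253 -0.15530549  1.54206464
  1.49917139] 2.7
```

View pics/w2.png

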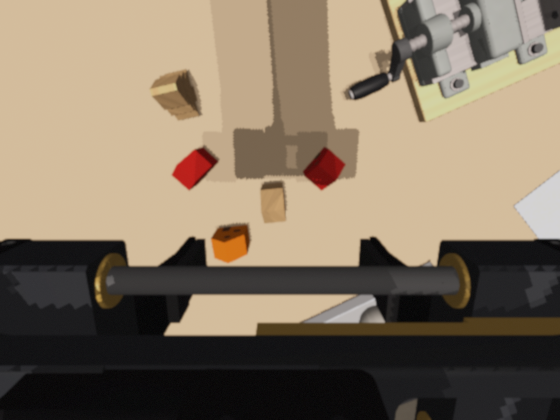

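The w1 picture shows the board's corners near (341,55), (388,187), (264,240) and (204,122), with the handle at (200,218). In w2 the house top is at (273,202), with orange at (231,243) and red at (325,168).

Run:
```python
from h import *
import pickle
m1=pickle.load(open("w1.pkl","rb"));im=cv2.imread("pics/w1.png")
hsv=cv2.cvtColor(im,cv2.COLOR_BGR2HSV); print(hsv[70,330],hsv[225,270],hsv[60,250])
k=cv2.inRange(hsv,(24,50,120),(34,255,255)); k[245:]=0
k=cv2.morphologyEx(k,cv2.MORPH_OPEN,np.ones((3,3)))
pts=cv2.findNonZero(k)[:,0]; 
P=np.array([on_z(m1,u,v,.024)[:2] for u,v in pts],np.float32)*1000
P=P[(abs(P-np.median(P,0))<160).all(1)]
r=cv2.minAreaRect(P);print(r,cv2.boxPoints(r))
A=cv2.resize(im[50:245,180:395],(645,585),interpolation=cv2.INTER_CUBIC)
w2=cv2.imread("pics/w2.png");B=cv2.resize(w2[170:235,250:300],(150,195),interpolation=cv2.INTER_CUBIC)
C=np.zeros((585,800,3),np.uint8);C[:,:645]=A;C[:195,648:798]=B;cv2.imwrite("pics/crop1.png",C)
```

```text
[ 29  59 209] [ 30  58 208] [ 16  81 145]
((538.4512329101562, 133.18373107910156), (205.251953125, 187.48196411132812), 88.16753387451172) [[441.4765    33.607796]
 [628.8626    27.612679]
 [635.42596  232.75967 ]
 [448.03986  238.75479 ]]
```

View pics/crop1.png

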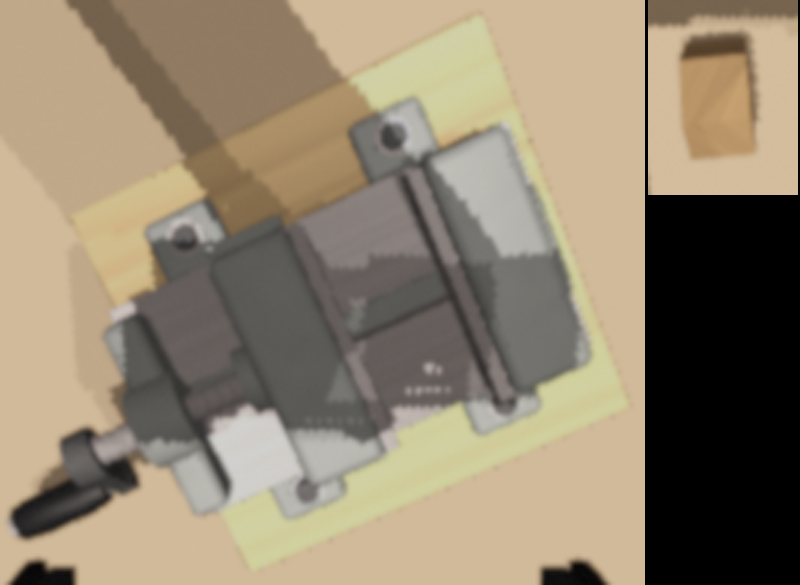

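Run:
```python
from h import *
import pickle
m1=pickle.load(open("w1.pkl","rb"))
g=lambda x,y,z:on_z(m1,180+x/3,50+y/3,z)[:2]*1000
print("cam",np.array(m1["world_from_camera"])[:3,3])
c=np.array([g(482,12,.024),g(632,407,.024),g(250,572,.024),g(72,212,.024)]);print(c,c.mean(0))
for i in range(4):
    d=c[(i+1)%4]-c[i];print(np.linalg.norm(d),np.degrees(np.arctan2(d[1],d[0])))
for n,p,z in (("fix face",[(408,180),(500,404)],.098),("fix back",[(422,165),(515,402)],.098),("mov face",[(300,222),(397,447)],.098),("fixblk outer",[(508,125),(588,360)],.102),("movblk",[(215,258),(290,475)],.102)):
    a,b=[g(*q,z) for q in p]; d=b-a;print(n,a,b,np.linalg.norm(d),np.degrees(np.arctan2(d[1],d[0])))
a=camera_model("scene");b=camera_model("side")
# handle ends triangulated wrist/scene
h0=tri(m1,(180+15/3,50+523/3),a,(237.5,226.5));h1=tri(m1,(180+105/3,50+485/3),a,(256,229));print("handle",h0,h1)
m2=pickle.load(open("w2.pkl","rb"))
q=lambda x,y,z:on_z(m2,250+x/3,170+y/3,z)[:2]*1000
print("cam2",np.array(m2["world_from_camera"])[:3,3])
print("house c@60",q(720-648,105,.06)); 
for p in ((681-648,58),(748-648,53),(755-648,152),(690-648,158)): print(q(*p,.048))
```

```text
cam [0.48521957 0.12976396 0.47699092]
[[438.72822449 240.05214069]
 [636.96827687 234.21632071]
 [629.40112906  23.13542804]
 [430.6695461   32.07265609]] [533.94179413 132.36913638]
198.32593163524845 -1.6861946556484857
211.2164884057745 -92.05314669609666
198.9324410771119 177.42506624320617
208.1355527366803 87.78104366892066
fix face [488.29689716 171.86384402] [586.30558533 168.44139448] 98.06842568823534 -1.9999478738336838
fix back [485.68878529 179.10663244] [588.33220744 174.36627781] 102.75282513477322 -2.6441973524536513
mov face [483.47180895 126.8953146 ] [583.73214533 122.19220874] 100.37058460983998 -2.685715372544103
fixblk outer [487.24880456 214.01524205] [584.59998113 207.34514432] 97.57941269538036 -3.9195428494238076
movblk [480.65480053  90.62858336] [573.45023702  76.79408228] 93.82103417551866 -8.479543153637392
handle (array([ 0.54808249, -0.06269969,  0.04499369]), np.float64(0.0015754296095084113)) (array([ 0.5505186 , -0.01460144,  0.04682167]), np.float64(0.0020952446524765676))
cam2 [ 0.54393069 -0.16334761  0.47684483]
house c@60 [ 636.19597224 -220.38724696]
[ 610.1436674  -228.40961209]
[ 621.89687232 -198.8275377 ]
[ 667.50636098 -217.22156057]
[ 656.35514715 -247.04928595]
```

From crop1: fixed jaw face edge (408,180)–(500,404), moving jaw face edge (300,222)–(397,447), handle (15,523)–(105,485), all in crop pixels.

Results:
- **Vise:** yaw about −2.2°, origin about (536, 143) mm, opening about 45.6 mm.
- **Crank:** about 8.9 rad.
- **House:** centred at (639, −223) mm, with its x axis at −22°.

Call:
{"fn": "carry_out", "kwargs": {"deltas": [[0.075, 0.003, -0.003, -0.02, -9.5], [0.075, 0.003, -0.003, -0.02, -9.5], [0.075, 0.003, -0.003, -0.02, -9.5], [0.075, 0.003, -0.003, -0.02, -9.5], [0.075, 0.004, -0.003, -0.02, -9.5], [0.075, 0.004, -0.003, -0.02, -9.5], [0.075, 0.004, -0.003, -0.02, -9.5], [0.075, 0.004, -0.004, -0.02, -9.5], [0.075, 0.004, -0.004, -0.01, -9.8], [0.075, 0, 0, 0, 0], [0.075, 0, 0, 0, 0]]}}

```text
time: 4.08
eef_pos: [0.6393, -0.224, 0.1571]
orientation: [-2.6, -1.764, -0.002]
ft_force: [0.2, -0.3, -0.4]
finger_gap: 0.864
grasp_force: 0.0
```

```bash
cat > st.py <<'E'
from h import *
s=telemetry.sense(); r=s["orientation"]; R=cv2.Rodrigues(r)[0]
print("t",s["time"],"pos",np.round(s["eef_pos"]*1000,1),"tool-y ang",np.degrees(np.arctan2(R[1,1],R[0,1])),"q",np.round(s["qpos"],2),"F",np.round(s["ft_force"],1),"grip",s["grasp_force"],"gap",s["finger_gap"]*87)
E
python3 st.py
python3 - <<'E'
from h import *
m=camera_model("wrist"); im=read_camera("wrist"); cv2.imwrite("pics/w3.png",im)
print([np.round(proj(m,p)) for p in ((.610,-.228,.048),(.622,-.199,.048),(.6675,-.217,.048),(.656,-.247,.048))])
E
```

```text
t 4.075 pos [ 639.3 -224.   157.1] tool-y ang -21.68992701057494 q [-0.26  0.51  0.77  1.5  -0.36  1.28  0.17] F [ 0.2 -0.3 -0.4] grip 0.0 gap 75.19350914173602
[array([252., 225.]), array([252., 191.]), array([309., 191.]), array([308., 226.])]
```

View pics/w3.png

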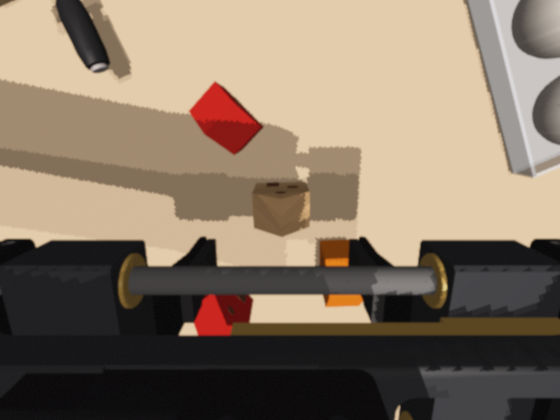

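House sits at (252–310, 183–235), matching the prediction and square with the fingers; descending.

Call:
{"fn": "carry_out", "kwargs": {"deltas": [[0.075, 0, 0, -0.03, 0], [0.075, 0, 0, -0.03, 0], [0.075, 0, 0, -0.03, 0], [0.075, 0, 0, -0.03, 0], [0.075, 0, 0, -0.01, 0], [0.075, 0, 0, 0, 0], [0.045, 0, 0, 0, 0], [0.045, 0, 0, 0, 0], [0.045, 0, 0, 0, 0], [0.045, 0, 0, 0, 0], [0.045, 0, 0, 0, 0]], "newtons": 20}}

```text
time: 5.5
eef_pos: [0.639, -0.2257, 0.0272]
orientation: [2.604, 1.757, 0.001]
ft_force: [-0.8, 1.3, 3.3]
finger_gap: 0.57
grasp_force: 20.0
```

```bash
python3 st.py
```

```text
t 5.5 pos [ 639.  -225.7   27.2] tool-y ang -21.966889308071455 q [-0.21  0.64  0.7   1.6  -0.45  1.07  0.23] F [-0.8  1.3  3.3] grip 20.000264556147158 gap 49.6169565349047
```

Call:
{"fn": "carry_out", "kwargs": {"deltas": [[0.045, 0, 0, 0.03, 0], [0.045, 0, 0, 0.05, 0], [0.045, 0, 0, 0.05, 0], [0.045, 0, 0, 0.04, 0], [0.045, -0.014, 0.053, 0, 3.3], [0.045, -0.014, 0.053, 0, 3.3], [0.045, -0.015, 0.053, 0, 3.3], [0.045, -0.015, 0.053, 0, 3.3], [0.045, -0.015, 0.053, 0, 3.3], [0.045, -0.015, 0.053, 0, 3.2], [0.045, -0.015, 0.053, 0, 0], [0.045, 0, 0, 0, 0]]}}

```text
time: 7.0
eef_pos: [0.5337, 0.1515, 0.196]
orientation: [-2.253, -2.186, -0.001]
ft_force: [-0.2, -0.8, -0.6]
finger_gap: 0.574
grasp_force: 20.0
```

Call:
{"fn": "carry_out", "kwargs": {"deltas": [[0.045, 0, 0, -0.04, 0], [0.045, 0, 0, 0, 0], [0.045, 0, 0, 0, 0]]}}

```text
time: 7.38
eef_pos: [0.5364, 0.1445, 0.1574]
orientation: [2.266, 2.175, 0.001]
ft_force: [0.2, -0.5, -0.8]
finger_gap: 0.569
grasp_force: 20.0
```

```bash
python3 st.py
python3 - <<'E'
from h import *
a=read_camera("scene"); b=read_camera("side")
ma,mb=camera_model("scene"),camera_model("side")
fixm=(.5373,.1702,.098)
print(proj(ma,fixm),proj(mb,fixm))
A=cv2.resize(a[170:290,225:385],(800,600),interpolation=cv2.INTER_CUBIC)
cv2.imwrite("pics/crop2.png",A)
E
```

```text
t 7.375 pos [536.4 144.5 157.4] tool-y ang -2.355656633165364 q [-0.86  0.19  0.61  1.81 -0.12  1.18 -0.25] F [ 0.2 -0.5 -0.8] grip 19.999694293364882 gap 49.5100314162267
(np.float64(334.8369505510118), np.float64(221.65486264106846)) (np.float64(260.17106918721737), np.float64(178.61284442543862))
```

View pics/crop2.png

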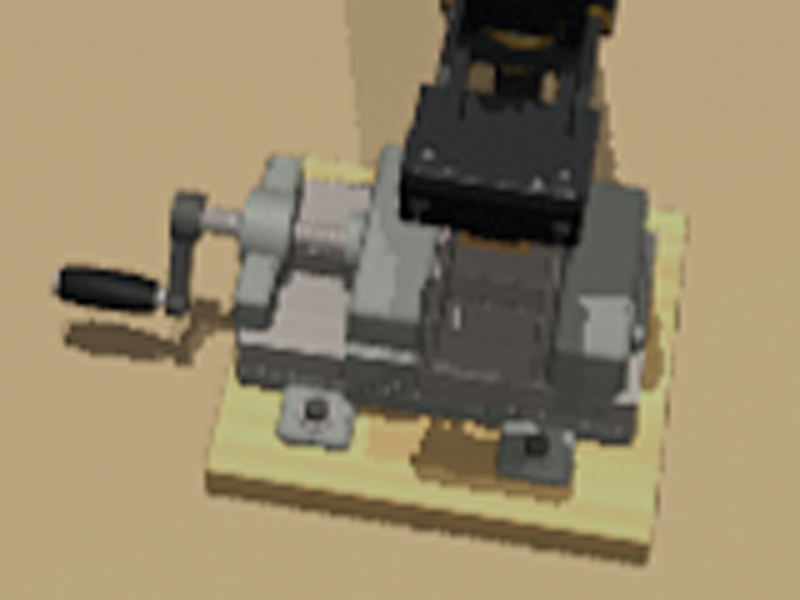

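House hidden behind the gripper; the vise agrees with the prediction (fixed-jaw face near crop (555,260)). Lowering in.

Call:
{"fn": "carry_out", "kwargs": {"deltas": [[0.045, 0, 0.0015, -0.02, 0], [0.045, 0, 0, -0.02, 0], [0.045, 0, 0, -0.015, 0], [0.045, 0, 0, 0, 0], [0.045, 0, 0, 0, 0]]}}

```text
time: 8.1
eef_pos: [0.5364, 0.147, 0.1025]
orientation: [2.265, 2.176, 0.002]
ft_force: [-0.3, 0.5, -0.5]
finger_gap: 0.577
grasp_force: 20.0
```

Call:
{"fn": "carry_out", "kwargs": {"deltas": [[0.045, 0, 0, -0.004, 0], [0.045, 0, 0, -0.004, 0], [0.045, 0, 0, -0.003, 0], [0.045, 0, 0, 0, 0], [0.045, 0, 0, 0, 0]]}}

```text
time: 8.72
eef_pos: [0.5357, 0.1469, 0.0911]
orientation: [-2.265, -2.177, -0.0]
ft_force: [-1.3, -0.1, 5.2]
finger_gap: 0.572
grasp_force: 20.0
```

Call:
{"fn": "carry_out", "kwargs": {"deltas": [[0.052, 0, 0, 0, 0], [0.056, 0, 0, 0, 0], [0.066, 0, 0, 0, 0], [0.07, 0, 0, 0, 0], [0.07, 0, 0, 0, 0], [0.07, 0, 0, 0, 0], [0.07, 0, 0, 0.02, 0], [0.07, 0, 0, 0.04, 0], [0.07, 0, 0, 0.05, 0], [0.07, 0, 0, 0.05, 0], [0.07, 0, -0.05, 0, 0], [0.07, 0, -0.05, 0, 0]]}}

```text
time: 10.22
eef_pos: [0.5361, 0.0461, 0.2515]
orientation: [2.262, 2.178, 0.003]
ft_force: [0.2, 0.6, 0.3]
finger_gap: 0.804
grasp_force: 0.0
```

Call:
{"fn": "carry_out", "kwargs": {"deltas": [[0.05, 0, -0.04, 0, 0], [0.05, 0, -0.04, 0, 0], [0.05, 0, -0.03, 0, 0], [0.05, 0, 0, 0, 0], [0.05, 0, 0, 0, 0]]}}

```text
time: 10.85
eef_pos: [0.5358, -0.062, 0.2505]
orientation: [-2.264, -2.178, -0.001]
ft_force: [-0.5, 0.4, -0.5]
finger_gap: 0.578
grasp_force: 0.0
```

```bash
python3 st.py
python3 - <<'E'
from h import *
import pickle
m=camera_model("wrist"); im=read_camera("wrist"); pickle.dump(m,open("w4.pkl","wb")); cv2.imwrite("pics/w4.png",im)
ma=camera_model("scene"); a=read_camera("scene")
C=np.zeros((600,800,3),np.uint8); C[:420,:560]=im; C[424:600,0:330]=cv2.resize(a[180:270,225:394],(330,176),interpolation=cv2.INTER_CUBIC)
cv2.imwrite("pics/c4.png",C); cv2.imwrite("pics/s4.png",a)
E
```

```text
t 10.85 pos [535.8 -62.  250.5] tool-y ang -2.223225105746563 q [-0.67  0.08  0.79  1.73 -0.06  1.36  0.09] F [-0.5  0.4 -0.5] grip 0.0 gap 50.26672257331968
```

View pics/c4.png

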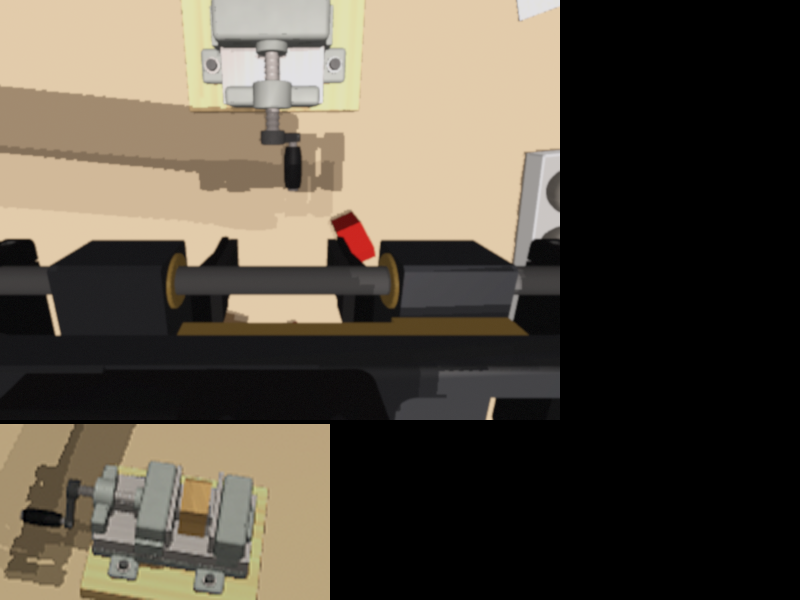

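The house stands upright between the jaws, at about (195,505) in the lower inset. In the wrist view the handle spans (292,147)–(292,187), and the screw axis lies along column 272.

Run:
```python
from h import *
import pickle
m=pickle.load(open("w4.pkl","rb")); im=cv2.imread("pics/w4.png")
g=cv2.cvtColor(im,cv2.COLOR_BGR2GRAY)
for r in range(128,194,4):
    row=g[r,262:312]; k=np.where(row<45)[0]+262; print(r,(k.min(),k.max()) if len(k) else None,end="; ")
print()
for u,v,z in ((292,148,.046),(292,187,.046),(272,100,.085),(272,140,.085)): print(np.round(on_z(m,u,v,z)*1000,1))
O=np.array([536.3,143.2]);t=np.radians(-2.2);ex=np.array([np.cos(t),np.sin(t)]);ey=np.array([-np.sin(t),np.cos(t)])
for v in (8.8,8.97,9.1): print(v,O+ex*45*np.sin(v)+ey*(-189.5+.955*v),85+45*np.cos(v))
```

```text
128 None; 132 None; 136 None; 140 None; 144 None; 148 (np.int64(286), np.int64(298)); 152 (np.int64(286), np.int64(299)); 156 (np.int64(285), np.int64(300)); 160 (np.int64(285), np.int64(300)); 164 (np.int64(285), np.int64(300)); 168 (np.int64(285), np.int64(300)); 172 (np.int64(285), np.int64(300)); 176 (np.int64(285), np.int64(300)); 180 (np.int64(285), np.int64(300)); 184 (np.int64(286), np.int64(299)); 188 None; 192 None; 
[549.6 -16.5  46. ]
[548.2 -61.6  46. ]
[530.3  33.   85. ]
[528.6  -5.   85. ]
8.8 [555.64999403 -38.77293314] 48.50081436722548
8.97 [549.1066122  -38.35909201] 44.57386372409358
9.1 [543.70796164 -38.0274552 ] 42.352527904099965
```

Call:
{"fn": "carry_out", "kwargs": {"deltas": [[0.05, 0.006, 0.005, -0.04, 0], [0.05, 0.007, 0.006, -0.04, 0], [0.05, 0, 0, -0.04, 0], [0.05, 0, 0, -0.035, 0], [0.05, 0, 0, -0.03, 0], [0.05, 0, 0, -0.02, 0], [0.05, 0, 0, 0, 0], [0.05, 0, 0, 0, 0], [0.05, 0, 0, 0, 0]]}}

```text
time: 12.08
eef_pos: [0.5498, -0.0521, 0.0469]
orientation: [2.264, 2.176, 0.003]
ft_force: [0.6, -0.1, 0.0]
finger_gap: 0.574
grasp_force: 0.0
```

Call:
{"fn": "carry_out", "kwargs": {"deltas": [[0.015, 0, 0, 0, 0], [0.015, 0, 0, 0, 0], [0.015, 0, 0, 0, 0], [0.015, 0, 0, 0, 0], [0.015, 0, 0, 0, 0]], "newtons": 15}}

```text
time: 12.7
eef_pos: [0.5482, -0.0521, 0.0455]
orientation: [-2.265, -2.176, 0.001]
ft_force: [-1.1, 0.2, 1.5]
finger_gap: 0.235
grasp_force: 15.0
```

```bash
python3 st.py
```

```text
t 12.7 pos [548.2 -52.1  45.5] tool-y ang -2.276872745282258 q [-0.58  0.35  0.73  1.92 -0.28  0.97  0.24] F [-1.1  0.2  1.5] grip 14.987827241420746 gap 20.41842642657939
```

```bash
cat > cr.py <<'E'
import numpy as np
def rows(v0,v1,n):
    v=np.radians(np.linspace(v0,v1,n+1)); t=np.radians(-2.2)
    X=45*np.sin(v);Y=.955*v;Z=45*np.cos(v)
    P=np.c_[X*np.cos(t)-Y*np.sin(t),X*np.sin(t)+Y*np.cos(t),Z]
    P=np.round(P*2)/2; print(f"{v0}->{v1}",[[0.015]+[float(x) for x in np.round(d/1000,4)]+[0] for d in np.diff(P,axis=0)])
E
python3 -c "
from cr import rows
rows(154,280,6);rows(280,520,12);rows(160,400,12)"
```

```text
154->280 [[0.015, -0.016, 0.001, -0.0045, 0], [0.015, -0.0165, 0.0005, 0.0015, 0], [0.015, -0.0145, 0.001, 0.0075, 0], [0.015, -0.011, 0.001, 0.012, 0], [0.015, -0.006, 0.0005, 0.0155, 0], [0.015, 0.0, 0.0005, 0.0165, 0]]
280->520 [[0.015, 0.005, 0.0, 0.0145, 0], [0.015, 0.0105, 0.0, 0.012, 0], [0.015, 0.0135, 0.0, 0.008, 0], [0.015, 0.015, -0.0005, 0.0025, 0], [0.015, 0.0155, -0.0005, -0.0025, 0], [0.015, 0.0135, 0.0, -0.008, 0], [0.015, 0.01, 0.0, -0.012, 0], [0.015, 0.0055, 0.0, -0.0145, 0], [0.015, 0.0, 0.0005, -0.016, 0], [0.015, -0.0055, 0.0005, -0.0145, 0], [0.015, -0.01, 0.0005, -0.012, 0], [0.015, -0.0135, 0.001, -0.008, 0]]
160->400 [[0.015, -0.0155, 0.001, -0.0025, 0], [0.015, -0.0155, 0.001, 0.0025, 0], [0.015, -0.0135, 0.001, 0.008, 0], [0.015, -0.01, 0.0005, 0.012, 0], [0.015, -0.005, 0.0005, 0.0145, 0], [0.015, 0.0, 0.0005, 0.016, 0], [0.015, 0.005, 0.0, 0.0145, 0], [0.015, 0.0105, 0.0, 0.012, 0], [0.015, 0.0135, 0.0, 0.008, 0], [0.015, 0.015, -0.0005, 0.0025, 0], [0.015, 0.0155, -0.0005, -0.0025, 0], [0.015, 0.0135, 0.0, -0.008, 0]]
```

Crank the first third and check forces (154° → 280°).

Call:
{"fn": "carry_out", "kwargs": {"deltas": [[0.015, -0.016, 0.001, -0.0045, 0], [0.015, -0.0165, 0.0005, 0.0015, 0], [0.015, -0.0145, 0.001, 0.0075, 0], [0.015, -0.011, 0.001, 0.012, 0], [0.015, -0.006, 0.0005, 0.0155, 0], [0.015, 0, 0.0005, 0.0165, 0], [0.015, 0, 0, 0, 0]], "newtons": 25}}

```text
time: 13.58
eef_pos: [0.4833, -0.0478, 0.0949]
orientation: [-2.263, -2.175, 0.003]
ft_force: [-8.6, -1.2, 6.0]
finger_gap: 0.231
grasp_force: 25.0
```

```bash
python3 st.py
python3 - <<'E'
from h import *
ma=camera_model("scene"); a=read_camera("scene"); b=read_camera("side")
cv2.imwrite("pics/c5.png",np.hstack([cv2.resize(a[165:275,215:375],(480,330),interpolation=2),cv2.resize(b[165:265,225:325],(320,330),interpolation=2)]))
E
```

```text
t 13.575 pos [483.3 -47.8  94.9] tool-y ang -2.259720478783232 q [-0.7   0.11  0.79  2.03 -0.09  1.04  0.09] F [-8.6 -1.2  6. ] grip 25.005187690258026 gap 20.085813192948052
```

View pics/c5.png

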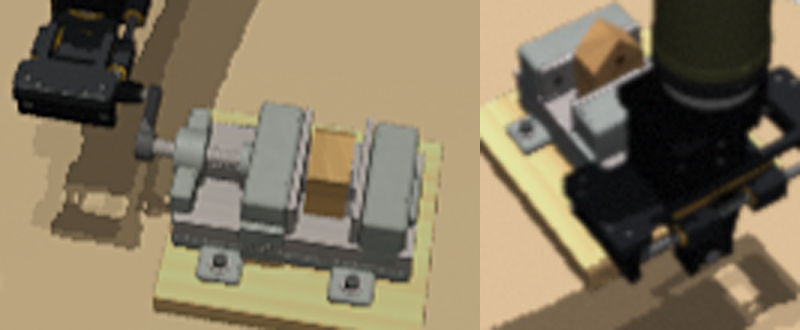

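Scene half shows the crank arm up with the house standing between the jaws at (330,170). Forces are low, so I carry on (280° → 520°).

Call:
{"fn": "carry_out", "kwargs": {"deltas": [[0.015, 0.0045, 0, 0.0145, 0], [0.015, 0.01, 0, 0.012, 0], [0.015, 0.0135, 0, 0.008, 0], [0.015, 0.015, -0.0005, 0.0025, 0], [0.015, 0.0155, -0.0005, -0.0025, 0], [0.015, 0.0135, 0, -0.008, 0], [0.015, 0.01, 0, -0.012, 0], [0.015, 0.0055, 0, -0.0145, 0], [0.015, 0, 0.0005, -0.016, 0], [0.015, -0.0055, 0.0005, -0.0145, 0], [0.015, -0.01, 0.0005, -0.012, 0], [0.015, -0.0135, 0.001, -0.008, 0]]}}

```text
time: 15.18
eef_pos: [0.5498, -0.0462, 0.0465]
orientation: [2.258, 2.171, 0.013]
ft_force: [6.8, -0.9, 2.5]
finger_gap: 0.232
grasp_force: 25.0
```

```bash
python3 st.py
```

```text
t 15.175 pos [549.8 -46.2  46.5] tool-y ang -2.2397548252812105 q [-0.61  0.34  0.75  1.93 -0.28  0.96  0.23] F [ 6.8 -0.9  2.5] grip 24.98578906059265 gap 20.19183683784843
```

Call:
{"fn": "carry_out", "kwargs": {"deltas": [[0.015, -0.0155, 0.001, -0.0025, 0], [0.015, -0.0155, 0.001, 0.0025, 0], [0.015, -0.0135, 0.001, 0.008, 0], [0.015, -0.01, 0.0005, 0.012, 0], [0.015, -0.005, 0.0005, 0.0145, 0], [0.015, 0, 0.0005, 0.016, 0], [0.015, 0.005, 0, 0.0145, 0], [0.015, 0.0105, 0, 0.012, 0], [0.015, 0.0135, 0, 0.008, 0], [0.015, 0.015, -0.0005, 0.0025, 0], [0.015, 0.0155, -0.0005, -0.0025, 0], [0.015, 0.0135, 0, -0.008, 0]]}}

```text
time: 16.68
eef_pos: [0.5563, -0.0423, 0.1207]
orientation: [-2.262, -2.176, 0.004]
ft_force: [-10.5, -0.6, -3.9]
finger_gap: 0.233
grasp_force: 25.1
```

Call:
{"fn": "carry_out", "kwargs": {"deltas": [[0.015, 0.01, 0, -0.012, 0], [0.015, 0.0055, 0, -0.0145, 0], [0.015, 0, 0.0005, -0.016, 0], [0.015, -0.0055, 0.0005, -0.0145, 0], [0.015, -0.01, 0.0005, -0.012, 0], [0.015, -0.0135, 0.001, -0.008, 0], [0.015, 0, 0, 0, 0], [0.015, 0, 0, 0, 0]]}}

```text
time: 17.68
eef_pos: [0.5475, -0.0402, 0.0458]
orientation: [2.26, 2.174, 0.008]
ft_force: [4.8, -0.9, 1.3]
finger_gap: 0.229
grasp_force: 25.0
```

```bash
python3 st.py
python3 - <<'E'
from h import *
a=read_camera("scene"); b=read_camera("side")
cv2.imwrite("pics/c6.png",np.hstack([cv2.resize(a[165:275,215:375],(480,330),interpolation=2),cv2.resize(b[165:265,225:325],(320,330),interpolation=2)]))
E
python3 -c "
from cr import rows
rows(160,400,12)"
```

```text
t 17.675 pos [547.5 -40.2  45.8] tool-y ang -2.2371359483429556 q [-0.63  0.34  0.76  1.93 -0.29  0.97  0.22] F [ 4.8 -0.9  1.3] grip 25.00207543373108 gap 19.949391978618827
160->400 [[0.015, -0.0155, 0.001, -0.0025, 0], [0.015, -0.0155, 0.001, 0.0025, 0], [0.015, -0.0135, 0.001, 0.008, 0], [0.015, -0.01, 0.0005, 0.012, 0], [0.015, -0.005, 0.0005, 0.0145, 0], [0.015, 0.0, 0.0005, 0.016, 0], [0.015, 0.005, 0.0, 0.0145, 0], [0.015, 0.0105, 0.0, 0.012, 0], [0.015, 0.0135, 0.0, 0.008, 0], [0.015, 0.015, -0.0005, 0.0025, 0], [0.015, 0.0155, -0.0005, -0.0025, 0], [0.015, 0.0135, 0.0, -0.008, 0]]
```

Call:
{"fn": "carry_out", "kwargs": {"deltas": [[0.015, -0.0155, 0.001, -0.0025, 0], [0.015, -0.0155, 0.001, 0.0025, 0], [0.015, -0.0135, 0.001, 0.008, 0], [0.015, -0.01, 0.0005, 0.012, 0], [0.015, -0.005, 0.0005, 0.0145, 0], [0.015, 0, 0.0005, 0.016, 0], [0.015, 0.005, 0, 0.0145, 0], [0.015, 0.0105, 0, 0.012, 0], [0.015, 0.0135, 0, 0.008, 0], [0.015, 0.015, -0.0005, 0.0025, 0], [0.015, 0.0155, -0.0005, -0.0025, 0], [0.015, 0.0135, 0, -0.008, 0]]}}

```text
time: 19.27
eef_pos: [0.5558, -0.0363, 0.1209]
orientation: [-2.261, -2.175, 0.005]
ft_force: [-8.4, -1.0, 1.3]
finger_gap: 0.236
grasp_force: 25.0
```

Call:
{"fn": "carry_out", "kwargs": {"deltas": [[0.015, 0, 0, 0, 0], [0.015, 0, 0, 0, 0], [0.015, 0, 0, 0, 0]]}}

```text
time: 19.65
eef_pos: [0.5566, -0.0363, 0.1204]
orientation: [-2.265, -2.177, -0.0]
ft_force: [-0.5, 0.2, -7.0]
finger_gap: 0.234
grasp_force: 25.0
```

```bash
python3 st.py
python3 - <<'E'
from h import *
m=camera_model("scene"); im=read_camera("scene"); cv2.imwrite("pics/s7.png",im); a=cv2.imread("pics/s4.png")
def hs(im):
    # warm wood pixels inside the jaw gap region
    h=cv2.cvtColor(im,cv2.COLOR_BGR2HSV)[195:242,290:345]
    k=cv2.inRange(h,(8,95,60),(22,255,255)); n,_,st,c=cv2.connectedComponentsWithStats(k); i=1+st[1:,4].argmax(); print(st[i],c[i])
hs(a);hs(im)
# brightness profiles along the vise axis across the ridge
for I in (a,im): print(I[212:216,285:360].mean(0)[:, [0,2]].astype(int).tolist())
E
```

```text
t 19.65 pos [556.6 -36.3 120.4] tool-y ang -2.25469090028632 q [-0.69  0.27  0.81  1.85 -0.22  1.12  0.16] F [-0.5  0.2 -7. ] grip 25.010976791381836 gap 20.38061721483149
[ 26  12  17  31 392] [34.29336735 27.17091837]
[ 29  12  17  31 387] [36.93281654 27.49095607]
[[144, 157], [147, 159], [146, 159], [142, 155], [143, 156], [143, 156], [142, 155], [142, 155], [145, 158], [144, 154], [143, 149], [138, 144], [127, 133], [102, 108], [133, 138], [144, 150], [144, 149], [144, 149], [144, 149], [143, 148], [143, 148], [142, 147], [142, 147], [142, 147], [143, 147], [143, 148], [142, 147], [121, 126], [102, 110], [153, 166], [145, 158], [74, 82], [102, 113], [142, 168], [85, 175], [85, 175], [87, 175], [87, 176], [88, 177], [92, 182], [91, 182], [91, 181], [92, 181], [93, 184], [96, 189], [95, 188], [92, 187], [106, 185], [143, 167], [140, 158], [124, 141], [148, 161], [144, 157], [106, 115], [96, 102], [132, 137], [141, 146], [139, 144], [140, 145], [140, 145], [141, 146], [140, 146], [141, 146], [141, 145], [140, 145], [141, 146], [141, 145], [138, 142], [117, 125], [100, 144], [132, 1
[... 237 characters left out ...]
8, 158], [140, 147], [139, 147], [128, 136], [109, 115], [139, 144], [147, 152], [146, 151], [146, 151], [146, 151], [146, 150], [145, 150], [145, 150], [144, 150], [144, 150], [146, 151], [146, 151], [144, 149], [121, 126], [99, 108], [156, 169], [135, 169], [87, 177], [88, 178], [89, 179], [89, 178], [91, 182], [94, 185], [93, 185], [93, 184], [94, 185], [97, 189], [98, 191], [97, 191], [96, 191], [97, 181], [122, 139], [149, 161], [109, 117], [98, 104], [134, 139], [144, 150], [142, 147], [142, 147], [143, 148], [143, 149], [143, 149], [143, 149], [143, 148], [143, 148], [143, 149], [143, 149], [140, 145], [119, 127], [103, 147], [135, 193], [129, 188], [132, 189], [131, 188], [132, 188]]
```

The jaw has closed about 6 px and the house has moved 3 px, up against the fixed jaw. The crank is about 157° past contact, roughly 52 N of squeeze. Releasing and retreating.

Call:
{"fn": "carry_out", "kwargs": {"deltas": [[0.03, 0, 0, 0, 0], [0.045, 0, 0, 0, 0], [0.05, 0, 0, 0, 0], [0.05, 0, 0, 0, 0], [0.05, 0, 0, 0.02, 0], [0.05, 0, 0, 0.04, 0], [0.05, 0, -0.02, 0.05, 0], [0.05, 0, -0.03, 0.04, 0], [0.05, 0, 0, 0, 0], [0.05, 0, 0, 0, 0]]}}

```text
time: 20.95
eef_pos: [0.5566, -0.0861, 0.2709]
orientation: [-2.265, -2.177, -0.002]
ft_force: [-0.3, -0.2, -0.5]
finger_gap: 0.577
grasp_force: 0.0
```

```bash
python3 st.py
python3 - <<'E'
from h import *
import json
im=read_camera("scene"); cv2.imwrite("pics/s8.png",im); m=camera_model("scene")
hsv=cv2.cvtColor(im,cv2.COLOR_BGR2HSV)
k=cv2.inRange(hsv,(8,95,60),(22,255,255))[195:242,290:345]; n,_,st,c=cv2.connectedComponentsWithStats(k); i=1+st[1:,4].argmax(); print(st[i],c[i])
g=cv2.cvtColor(im,cv2.COLOR_BGR2GRAY)
b=(g[195:245,225:262]<40).astype(np.uint8); n,_,st,c=cv2.connectedComponentsWithStats(b); i=1+st[1:,4].argmax(); print("black",st[i],c[i]+[225,195])
O=np.array([536.3,143.2]);t=np.radians(-2.2);ex=np.array([np.cos(t),np.sin(t)]);ey=np.array([-np.sin(t),np.cos(t)])
for d in (20,37,50):
    v=np.radians(1440+d); p=O+ex*45*np.sin(v)+ey*(-189.5+.955*v); print(d,proj(m,(*(p/1000),(85+45*np.cos(v))/1000)))
E
```

```text
t 20.95 pos [556.6 -86.1 270.9] tool-y ang -2.271380645069072 q [-0.68  0.15  0.88  1.64 -0.12  1.4   0.17] F [-0.3 -0.2 -0.5] grip 0.0 gap 50.16569847082731
[ 29  12  17  31 387] [36.9250646  27.56589147]
black [ 16  13  21   9 144] [250.02777778 211.88888889]
20 (np.float64(252.49511319099162), np.float64(206.0195792325617))
37 (np.float64(251.56844522683048), np.float64(211.62656234376436))
50 (np.float64(251.0439069699287), np.float64(215.9964778861997))
```

The handle stays where I left it, at about 37°, which matches the plan. The house hasn't moved and the robot is clear, so I'm handing in.

```bash
python3 -c "
from workcell import workorder
print(workorder.close_job())"
```

```text
the job is handed in; nothing more can be done
None
```

I stood the house upright on the vise bed, closed the jaws to about 157° of crank past contact (an estimated 52 N, not measured directly), let go, moved the arm clear and handed the job in; no verdict came back.

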